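Press a corner square into a pinned frame corner until it sits flush

TASK

Take the steel corner square off the grey travel case and press its right-angled corner gently but firmly into the wooden frame's corner where the loose, leaning side is pinned, until both sides lie flush against the square without a gap, and hold it pressed there for a good second. Then, leaving that corner square, lay the square flat on the case again without dropping it and let go; touch the frame only with the square and leave the other things where they are.

Things in the scene. Friction and masses are not known exactly. Their poses are not given: they have to be found in the camera images.
- corner (a point): Inner corner of the 3-sided wooden frame (sides 12 mm thick, 24 tall), at their foot, on top of a 4 mm rubber mat. Axes = the frame's, z up: the long fixed side's inner face is plane x=0, running 220 mm along -y; the pinned side's inner face, once square, is plane y=0, running 150 mm along -x; another fixed side stands at y=-220 mm. Inside of the frame: -x, -y.
- frame: The wooden frame; origin and axes as corner. The square should bear on its long side and on its pinned side with 5 to 12 N each (under 3 N may leave a gap, over 20 N strains the frame); push towards each with about 10 N, as friction (about 0.6) on one side takes some of the push towards the other. The frame stands on soft feet: it gives about 1 mm per 8 N sideways (it does not turn), and springs back.
- panel (a joint): Angle (rad) of the pinned side about its upright pin at corner: 0 = square, positive = free end leans inwards (to -y). It is the short side left of the robot (+y), a steel pin head on its top. Starts leaning in, stays where pushed. Pin resists with 0.25 N m, so a square pressed to +y meets it with its arm end at about 3 N, plus friction on the long side; once flush the force climbs steeply. Wanted within 0.02 of 0.
- square_grip (a point): Grip point of the loose steel corner square (about 0.18 kg), in the middle of its upright fin, 40 mm above the square's underside. Fin: 14 mm thick, 44 long, top 60 mm above the underside, standing along x = -y, across the diagonal that points to the heel; fingers close across it (along x = y). z is up. Grip firmly (about 50 N).
- heel (a point): Heel of the square: outer corner of its two arms (each 90 mm long, 14 wide, 18 tall; a low brace joins their ends), at the underside; +42 mm in x and y from the grip point, same axes. Arms run along -y and -x; their outer faces are planes x=0 and y=0 here. Flush: heel at corner, axes parallel to it; hold the underside 2 to 6 mm above the mat.
- case_top (a point): Centre of the flat top of the grey silicone travel case, fixed, 150 (x) by 130 (y) by 30 mm high. The square lies on it at the start and goes back on it, flat, any way round, with the grip point 40 mm above the top and within 40 mm sideways of the centre.
- cup: Bystander: blue plastic toothbrush cup, 95 mm tall, 74 mm across, two toothbrushes standing in it up to 180 mm; origin in the middle of its underside. Leave it alone.
- jar: Bystander: round glass jar with a steel twist cap, 75 mm tall, 70 mm across; origin in the middle of its underside. Leave it alone.
- mug: Bystander: white mug, 90 mm tall, 80 mm across plus its handle; origin in the middle of its underside. Leave it alone.
- soap_dish: Bystander: open stainless steel soap dish, 85 x 120 x 24 mm; origin in the middle of its underside. Leave it alone.
- phone: Bystander: black phone lying flat, 150 x 72 x 9 mm; origin in the middle of its underside. Leave it alone.
- tin: Bystander: small steel tin, 45 mm tall, 44 mm across, between frame and case; origin in the middle of its underside. Leave it alone.
- glue: Bystander: white bottle of wood glue, 130 mm tall, 48 mm across; origin in the middle of its underside. Leave it alone.
Mind the look-alikes: they are no part of the job. Leave any green look-alike of the part that bears square_grip alone.

How it is judged:
By the outcome, as a careful person would: the job done as asked, in the order asked, and still so for the second after the job is handed in, with the robot touching nothing.
It also fails if it takes over 69 s, if anything falls off the work surface, if the arm or the gripper's body presses on something with over 40 N, if the wrist force passes 120 N, or if a joint passes its speed limit or range.

ROBOT

A 6-joint arm with a two-finger parallel gripper is mounted at the origin on the work surface. World frame = base frame: x ahead of the robot, y to its left, z up, the work surface at z = 0. Lengths are in m, angles in rad, forces in N, time in s.
With the tool pointing down it reaches from about 0.3 to 0.775 m from the base axis. Payload 14.6 kg.
Tool frame: the origin (TCP) lies midway between the tips of the shut fingers; the grasp point (between the pads) lies 19 mm behind it (grasp_offset is the distance from the TCP to the grasp point, in m); z points along the fingers, y is the line along which they close (so a half turn about z gives the same grasp; the last joint's range is limited). The gripper opens to 94 mm and grips with 3 to 60 N. Pads are 16 mm wide; open, the fingers measure 119 mm over their backs; the gripper's body (75 mm by 177 mm) begins 78 mm behind the grasp point.
Start: joints at [1.195, 0.3, 1.521, -0, 1.321, -0.067], TCP at [0.167, 0.524, 0.178] pointing down, gripper open.
Joint ranges: [-3.03, 3.03], [-0.79, 2.21], [0.23, 2.52], [-1.04, 4.18], [0, 3.07], [-2.55, 2.55]. Speed limits (rad/s): [2.22, 2.22, 2.57, 3.14, 3.14, 3.14].

INTERFACE

Orientations are given as [roll, pitch, yaw] about the fixed x, y, z axes, in that order (R = Rz(yaw) Ry(pitch) Rx(roll)).
In Python, from station import * gives the robot as it stands. The module is installed in compiled form; this text tells all that it offers.
- The arm moves only by the tool send_rows, never from a script. Its argument "rows" is a list of rows, each an object of numbers: "dx", "dy", "dz": the shift along the tool's x, y, z in mm; "roll": the turn about the tool's z in degrees; "jaw": the closure, from -1 (fully open) to 1 (shut). In form: [{"dx": .., "dy": .., "dz": .., "roll": .., "jaw": ..}, ...]. A call has 1 to 12 rows; each row shifts and turns the commanded pose from where the row before left it, along the tool's axes as they then stand; what a row does not reach is not made up. A row lasts 1/12 s, in which the tool goes at most 41.7 mm and 7.16 degrees, less where a joint would pass 70% of its speed; a pose out of reach is approached as far as the arm can. A call is refused whole if a number of a shift passes 41.7 or a number of a turn 7.16, either way. A call with a gripper value outside its range is refused whole. The fingers move at their own pace and stop on an object; "force" is the grip in N (left out, the last holds). Time passes only in rows, so rows that do not move let the fingers close. It gives the time, the measured TCP pose, the force, the opening and the grip force at its end, in the units of the state.
- get_obs(): the state, without advancing time (a new reading comes with each control period).
- camera(name): name is "side" or "top" or "wrist"; returns a dict with "frame" (480x640x3 uint8, red, green, blue), "z_map" (480x640 float32, m along the optical axis (not along the pixel's ray), 0 where there is no reading), "camera_matrix" (3x3 intrinsics, pixels), "D" ([k1, k2, p1, p2, k3] as OpenCV has them; the pictures are not rectified), "rvec" (rotation vector, rad) and "tvec" (3), from world to camera coordinates, as OpenCV has them. Camera axes: x right, y down, z forward; pixel columns grow to the right and rows downward; lengths in m; the calibration is good to about 2 mm. A picture is of the moment at which its call begins.
- hand_in(): hands the job in; it is judged then, once.
The state is a dict: "time_s": time; "qpos": joint angles; "joint_vel": joint speeds; "tau": joint torques, N m; "ee_pos": TCP position; "eef_rot": TCP orientation; "force": force on the tool from outside, world axes, zero at the start; "moment": the same for the moment, N m; "grip_width": finger opening in m; "grip_force": force on a finger pad.
Only numpy, scipy, OpenCV 4.12 (cv2) and the standard library are available. Lean on these libraries where they do the work, as an engineer would, in place of code of your own. Each camera call takes 0.05 s, during which the arm holds its last target. There are 200 camera calls.

## Working session

There is one attempt and no reset: what is moved stays moved. The work goes in short steps, Python scripts to look and compute and a tool call to move; the robot and the scene stay as the last step left them, time stands still between calls to the robot, and variables do not carry over. Pictures are saved under pics/ and viewed, at most 10 in all, crops included, and the job is handed in when it is done.

Besides the shell and the picture viewer there is one more tool, called after "Emit:" by a JSON object that holds its "method" and its "body", one argument or row to a line. send_rows: Moves the arm, as the interface text tells. Its arguments: {"type":"object","properties":{"rows":{"type":"array"},"force":{"type":"number"}},"required":["rows"]}

```bash
mkdir -p pics
cat > h.py <<'E'
import numpy as np, cv2
from station import *
def proj(c,P):
    return cv2.projectPoints(np.asarray(P,float).reshape(-1,1,3),c["rvec"],c["tvec"],c["camera_matrix"],c["D"])[0].reshape(-1,2)
def ray(c,uv,z):
    uv=np.asarray(uv,float).reshape(-1,1,2)
    n=cv2.undistortPoints(uv,c["camera_matrix"],c["D"]).reshape(-1,2)
    R=cv2.Rodrigues(np.asarray(c["rvec"],float))[0]; t=np.asarray(c["tvec"],float).ravel()
    o=-R.T@t; d=np.c_[n,np.ones(len(n))]@R
    return o+d*((z-o[2])/d[:,2])[:,None]
def cloud(c):
    h,w=c["z_map"].shape; v,u=np.mgrid[:h,:w]
    n=cv2.undistortPoints(np.stack([u,v],-1).reshape(-1,1,2).astype(float),c["camera_matrix"],c["D"]).reshape(-1,2)
    z=c["z_map"].ravel(); R=cv2.Rodrigues(np.asarray(c["rvec"],float))[0]; t=np.asarray(c["tvec"],float).ravel()
    return ((np.c_[n,np.ones(len(n))]*z[:,None]-t)@R).reshape(h,w,3)
E
python3 - <<'E'
from h import *
import pickle
for n in("top","side"):
    c=camera(n); pickle.dump(c,open(n+".pkl","wb")); cv2.imwrite(f"pics/{n}0.png",c["frame"][:,:,::-1])
    R=cv2.Rodrigues(np.asarray(c["rvec"],float))[0]; print(n,-R.T@np.ravel(c["tvec"]),R[2],c["camera_matrix"][0,0],(c["z_map"]>0).mean())
print(get_obs())
E
```

```text
top [ 0.4511539  -0.03571662  1.10343959] [ 0.05467377 -0.00146401 -0.9985032 ] 486.2629785042638 0.99599609375
side [ 0.14718121 -1.00328889  0.8445667 ] [ 0.2800476   0.75865097 -0.58823639] 592.8682631617403 0.9959830729166667
{'time_s': 0.1, 'qpos': array([ 1.19541610e+00,  3.00415874e-01,  1.52149894e+00,  1.24497036e-05,
        1.32070934e+00, -6.65952033e-02]), 'joint_vel': array([-1.93685483e-03, -9.99546846e-04, -9.07917024e-04, -2.60840389e-04,
        2.92768706e-04, -9.10288035e-05]), 'tau': array([ 1.65845362e-03, -5.32644582e+01, -3.53285372e+01,  7.10114907e-02,
        2.33423850e-02, -5.10081816e-05]), 'ee_pos': array([0.16704756, 0.52374678, 0.17715139]), 'eef_rot': array([-3.14056424e+00, -8.06747105e-05,  2.83280450e+00]), 'force': array([-0.11918477, -0.55407257,  0.71146334]), 'moment': array([ 0.03725135, -0.03981611, -0.02058462]), 'grip_force': 0.0, 'grip_width': 0.09410392196851046}
```

View pics/top0.png

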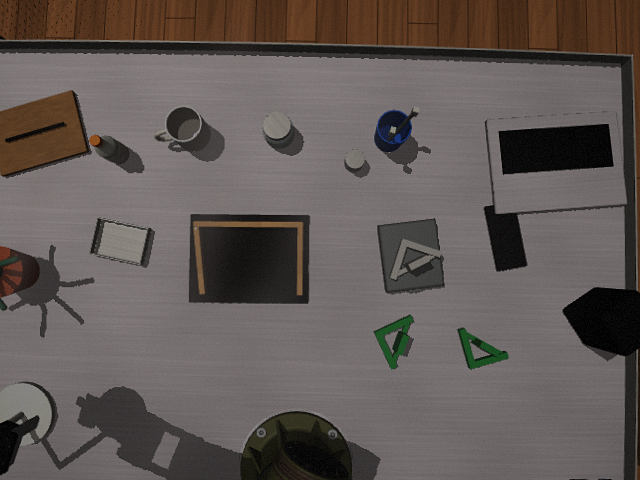

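View pics/side0.png

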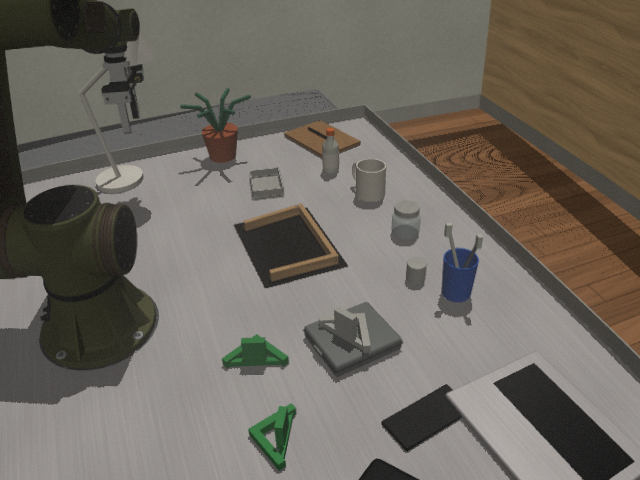

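The top view has world x pointing up and y pointing left. The frame's pinned corner is near (199,228) and the steel square is on the case near (415,258). The green look-alikes are near (395,342) and (482,350). The tin is at (355,160).

Run:
```python
from h import *
import pickle
c=pickle.load(open("top.pkl","rb")); P=cloud(c)
Z=P[...,2]
# square
sub=(slice(205,310),slice(365,460))
z=Z[sub]; print(np.histogram(z*1000,bins=range(-5,110,5)))
z=Z[205:310,185:315]; print(np.histogram(z*1000,bins=range(-5,60,3)))
a=cv2.resize(c["frame"][215:305,370:455][:,:,::-1],None,fx=4.5,fy=4.5,interpolation=cv2.INTER_CUBIC)
b=cv2.resize(c["frame"][205:310,185:315][:,:,::-1],None,fx=3.2,fy=3.86,interpolation=cv2.INTER_CUBIC)
a=cv2.resize(a,(382,405));b=cv2.resize(b,(416,405))
im=np.clip(np.hstack([a,b])*1.6,0,255).astype(np.uint8);cv2.imwrite("pics/crop1.png",im)
```

```text
(array([2135, 3622,  119,   15,   32,   89, 1241, 1778,   81,  106,  383,
        117,    7,    4,   10,    4,    9,    6,   56,   98,    0,    0]), array([ -5,   0,   5,  10,  15,  20,  25,  30,  35,  40,  45,  50,  55,
        60,  65,  70,  75,  80,  85,  90,  95, 100, 105]))
(array([ 404, 1924, 4363, 4397,  944,   64,   33,   37,   35,  101,  499,
        660,  118,    4,    0,    0,    0,    0,    0,    0,    0]), array([-5, -2,  1,  4,  7, 10, 13, 16, 19, 22, 25, 28, 31, 34, 37, 40, 43,
       46, 49, 52, 55, 58]))
```

View pics/crop1.png

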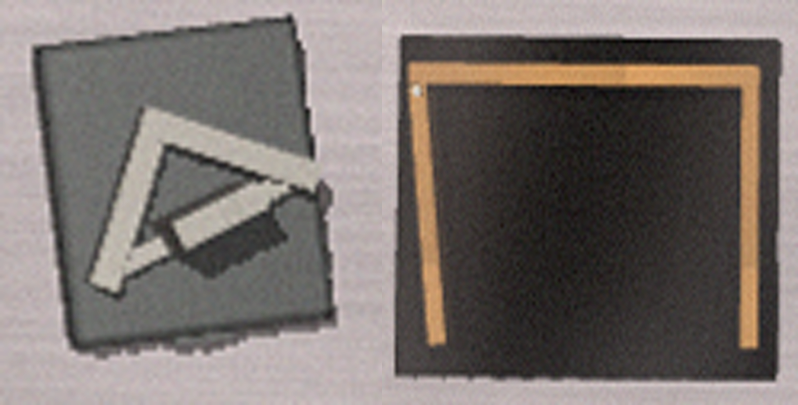

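```bash
cat > m.py <<'E'
from h import *
def line(p):
    vx,vy,x,y=cv2.fitLine(p.astype(np.float32),cv2.DIST_HUBER,0,0.001,0.001).ravel(); return np.array([x,y]),np.array([vx,vy])
def inter(a,b):
    s=np.linalg.solve(np.c_[a[1],-b[1]],b[0]-a[0]); return a[0]+s[0]*a[1]
E
python3 - <<'E'
from m import *
import pickle
c=pickle.load(open("top.pkl","rb")); P=cloud(c); f=c["frame"].astype(int)
hsv=cv2.cvtColor(c["frame"],cv2.COLOR_RGB2HSV)
def seg(mask,y0,y1,x0,x1):
    m=np.zeros_like(mask);m[y0:y1,x0:x1]=mask[y0:y1,x0:x1];return m
# frame
m=seg(((hsv[...,0]<25)&(hsv[...,1]>90)&(hsv[...,2]>70)).astype(np.uint8),210,305,188,312)
cols=lambda m,a,b,fn:np.array([[u,fn(np.flatnonzero(m[:,u]))] for u in range(a,b) if m[:,u].any()],float)
rows=lambda m,a,b,fn:np.array([[fn(np.flatnonzero(m[v])),v] for v in range(a,b) if m[v].any()],float)
z=.028
g=f[...,0]
top=line(ray(c,cols(m,205,295,lambda i:i[0]-.5),z)[:,:2]); tin=line(ray(c,cols(m,215,290,lambda i:i[i<240][-1]+.5),z)[:,:2])
print("long outer",top,"inner",tin)
for nm,a,b,fn in [("pin out",236,290,lambda i:i[0]-.5),("pin in",236,290,lambda i:i[i<240][-1]+.5),("right in",240,290,lambda i:i[i>260][0]-.5),("right out",240,290,lambda i:i[-1]+.5)]:
    l=line(ray(c,rows(m,a,b,fn),z)[:,:2]); print(nm,l, "x top",inter(top,l),np.degrees(np.arctan2(*l[1][::-1])))
ys,xs=np.nonzero(m);print(xs.min(),xs.max(),ys.min(),ys.max())
# pin head bright
mp=seg(((hsv[...,1]<60)&(hsv[...,2]>110)).astype(np.uint8),222,240,193,205); q=np.argwhere(mp)[:,::-1].mean(0); print("pin",q,ray(c,q,.029))
# square
mf=(P[...,2]>.08)&(P[...,2]<.1); mf=seg(mf.astype(np.uint8),205,310,365,460)
r=cv2.minAreaRect((ray(c,np.argwhere(mf)[:,::-1],.09)[:,:2]*1000).astype(np.float32)); print("fin",r)
br=seg(((g>105)).astype(np.uint8),222,290,382,445)
ys,xs=np.nonzero(br);print("br",len(xs),np.percentile(g[br>0],[5,50,95]))
# case
mc=seg(((P[...,2]>.02)).astype(np.uint8),205,310,365,460)
r=cv2.minAreaRect((ray(c,np.argwhere(mc)[:,::-1],.03)[:,:2]*1000).astype(np.float32)); print("case",r)
for n,(u,v) in dict(tin=(355,160),).items(): print(n,P[v,u])
# arms
ma=seg(((P[...,2]>.041)&(P[...,2]<.056)&(g>95)).astype(np.uint8),222,290,382,445)
pts=ray(c,np.argwhere(ma)[:,::-1],.048)[:,:2]*1000; np.save("arm.npy",pts); print(len(pts),cv2.minAreaRect(pts.astype(np.float32)))
cv2.imwrite("pics/arms.png",cv2.resize(np.hstack([ma,mf,br])[205:310]*200,None,fx=1,fy=1))
hull=cv2.minEnclosingTriangle(pts.astype(np.float32).reshape(-1,1,2)); print(hull)
E
```

```text
long outer (array([0.54435045, 0.14916985], dtype=float32), array([ 0.00987998, -0.9999512 ], dtype=float32)) inner (array([0.53255045, 0.12072525], dtype=float32), array([ 0.02394943, -0.9997132 ], dtype=float32))
pin out (array([0.4500301 , 0.23126663], dtype=float32), array([0.9914684 , 0.13034713], dtype=float32)) x top [0.543418   0.24354422] 7.489652
pin in (array([0.45212248, 0.21867828], dtype=float32), array([0.99157894, 0.12950376], dtype=float32)) x top [0.5435457  0.23061848] 7.440918
right in (array([0.45594785, 0.00854882], dtype=float32), array([0.999656  , 0.02622658], dtype=float32)) x top [0.5457166  0.01090397] 1.5028447
right out (array([ 0.45626876, -0.00470283], dtype=float32), array([0.999672  , 0.02560962], dtype=float32)) x top [ 0.54584813 -0.00240797] 1.4674835
193 302 221 294
pin [195.5 228. ] [[0.52641055 0.23477165 0.029     ]]
fin ((461.24249267578125, -247.4162139892578), (14.887288093566895, 46.06513977050781), 27.669677734375)
br 939 [110. 118. 124.]
case ((473.2384033203125, -241.86061096191406), (198.86151123046875, 222.0754852294922), 87.4945068359375)
tin [ 0.68343945 -0.1148152   0.04700572]
505 ((457.9980773925781, -250.8136444091797), (89.74274444580078, 89.40667724609375), 73.0206527709961)
(5062.0625, array([[[ 513.2761 , -220.77562]],

       [[ 484.8236 , -316.48386]],

       [[ 416.29752, -191.1645 ]]], dtype=float32))
```

Emit:
{"method": "send_rows", "body": {
  "rows": [
    {"dz":-18,"roll":6.55,"jaw":-1},
    {"dz":-18,"roll":6.55,"jaw":-1},
    {"dz":-18,"roll":6.55,"jaw":-1},
    {"dz":-18,"roll":6.55,"jaw":-1}
  ]
}}

```text
invalid input at $.rows[0]: expected keys dx, dy, dz, roll, jaw
```

Emit:
{"method": "send_rows", "body": {
  "rows": [
    {"dx":-37.4,"dy":-4.9,"jaw":-1},
    {"dx":-37.4,"dy":-4.9,"jaw":-1},
    {"dx":-37.4,"dy":-4.9,"jaw":-1},
    {"dx":-37.4,"dy":-4.9,"jaw":-1},
    {"dx":-37.4,"dy":-4.9,"jaw":-1},
    {"dx":-37.4,"dy":-4.9,"jaw":-1},
    {"dx":-37.4,"dy":-4.9,"jaw":-1},
    {"dx":-37.4,"dy":-4.9,"jaw":-1},
    {"dx":-37.4,"dy":-4.9,"jaw":-1},
    {"dx":-37.4,"dy":-4.9,"jaw":-1},
    {"dx":-37.4,"dy":-4.9,"jaw":-1},
    {"dx":-37.4,"dy":-4.9,"jaw":-1}
  ]
}}

```text
invalid input at $.rows[0]: expected keys dx, dy, dz, roll, jaw
```

Run:
```python
from h import *
import pickle
c=camera("wrist"); o=get_obs(); print(o["ee_pos"],o["eef_rot"],o["force"],o["time_s"])
pickle.dump(c,open("w1.pkl","wb")); cv2.imwrite("pics/w1.png",c["frame"][:,:,::-1])
R=cv2.Rodrigues(np.asarray(c["rvec"],float))[0]; print(-R.T@np.ravel(c["tvec"]),R[2],c["camera_matrix"][0,0])
print(proj(c,[[.5293,.2307,.028],[.5457,.0109,.028]]))
```

```text
[0.16707713 0.52379105 0.17721432] [-3.14074248e+00 -4.73650178e-05  2.83283568e+00] [ 0.32761002  0.50413666 -0.55679176] 0.15
[0.09874425 0.54539726 0.38372996] [ 0.23829893 -0.07656505 -0.9681691 ] 421.6721652215349
[[170.19091065 578.92454416]
 [ 13.14667509 621.39969981]]
```

View pics/w1.png

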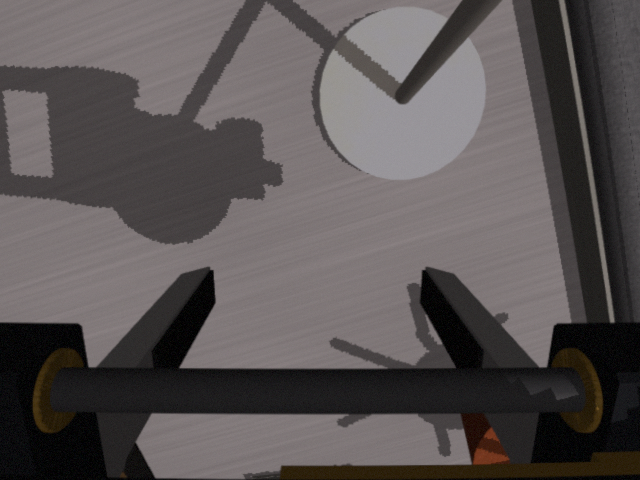

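The wrist picture shows the start position: lamp base at (400,95) and fingers at the bottom. Every row needs all five keys, so I'm resending the rows in full.

Emit:
{"method": "send_rows", "body": {
  "rows": [
    {"dx":0,"dy":0,"dz":-18,"roll":6.55,"jaw":-1},
    {"dx":0,"dy":0,"dz":-18,"roll":6.55,"jaw":-1},
    {"dx":0,"dy":0,"dz":-18,"roll":6.55,"jaw":-1},
    {"dx":0,"dy":0,"dz":-18,"roll":6.55,"jaw":-1}
  ]
}}

```text
time_s: 0.48
ee_pos: [0.1671, 0.5238, 0.2503]
eef_rot: [-3.141, 0.0, 2.37]
force: [-0.4, -0.3, -0.5]
grip_width: 0.0937
grip_force: 0.0
```

Emit:
{"method": "send_rows", "body": {
  "rows": [
    {"dx":-37.4,"dy":-4.9,"dz":0,"roll":0,"jaw":-1},
    {"dx":-37.4,"dy":-4.9,"dz":0,"roll":0,"jaw":-1},
    {"dx":-37.4,"dy":-4.9,"dz":0,"roll":0,"jaw":-1},
    {"dx":-37.4,"dy":-4.9,"dz":0,"roll":0,"jaw":-1},
    {"dx":-37.4,"dy":-4.9,"dz":0,"roll":0,"jaw":-1},
    {"dx":-37.4,"dy":-4.9,"dz":0,"roll":0,"jaw":-1},
    {"dx":-37.4,"dy":-4.9,"dz":0,"roll":0,"jaw":-1},
    {"dx":-37.4,"dy":-4.9,"dz":0,"roll":0,"jaw":-1},
    {"dx":-37.4,"dy":-4.9,"dz":0,"roll":0,"jaw":-1},
    {"dx":-37.4,"dy":-4.9,"dz":0,"roll":0,"jaw":-1},
    {"dx":-37.4,"dy":-4.9,"dz":0,"roll":0,"jaw":-1},
    {"dx":0,"dy":0,"dz":0,"roll":0,"jaw":-1}
  ]
}}

```text
time_s: 1.48
ee_pos: [0.4289, 0.1957, 0.2492]
eef_rot: [-3.141, 0.001, 2.371]
force: [-0.5, 0.0, -0.5]
grip_width: 0.0942
grip_force: 0.0
```

Run:
```python
from h import *
import pickle
c=camera("wrist"); o=get_obs(); print(o["ee_pos"],o["eef_rot"],o["force"],o["time_s"],o["qpos"])
pickle.dump(c,open("w1.pkl","wb")); cv2.imwrite("pics/w2.png",c["frame"][:,:,::-1])
R=cv2.Rodrigues(np.asarray(c["rvec"],float))[0]; print(-R.T@np.ravel(c["tvec"]),R[2],c["camera_matrix"][0,0])
print(proj(c,[[.5293,.2307,.028],[.5457,.0109,.028],[.38,.22,.028]]))
```

```text
[0.42750445 0.19766201 0.24924751] [-3.14079501e+00 -1.54770265e-04  2.37122696e+00] [0.33500585 0.17923355 0.22113581] 1.5333 [ 3.55429006e-01  7.30065454e-02  1.62327915e+00 -2.05251953e-04
  1.44609355e+00 -4.44976075e-01]
[0.37758185 0.24592248 0.45577191] [ 0.17962071 -0.17515483 -0.96801714] 421.6721652215349
[[407.34913815 238.41282008]
 [272.81862347 375.64114563]
 [300.57884334 141.85926144]]
```

View pics/w2.png

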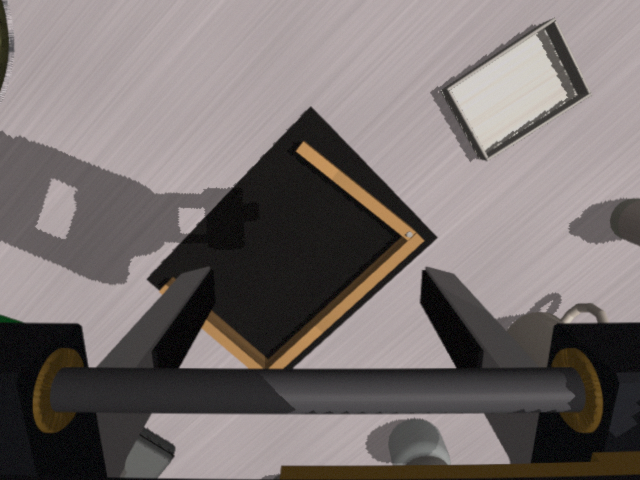

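The frame is clear in this view: pin head at (409,235), long side running to (265,368), pinned side's free end at (300,147). Next I fit its edges.

Run:
```python
from m import *
import pickle
c=pickle.load(open("w1.pkl","rb")); 
hsv=cv2.cvtColor(c["frame"],cv2.COLOR_RGB2HSV)
m=((hsv[...,0]<25)&(hsv[...,1]>90)&(hsv[...,2]>60)).astype(np.uint8)*255; m[367:]=0
m=cv2.GaussianBlur(m,(3,3),0)>127
cs,_=cv2.findContours(m.astype(np.uint8),cv2.RETR_EXTERNAL,cv2.CHAIN_APPROX_NONE)
pc=np.vstack([k for k in cs if len(k)>30]).reshape(-1,2).astype(float)
def near(z,origin,ang,lo,hi,tol):
    p=ray(c,pc,z)[:,:2]; d=np.array([np.cos(ang),np.sin(ang)]); n=np.array([-d[1],d[0]])
    r=p-origin; s=r@d; t=r@n; k=(s>lo)&(s<hi)&(abs(t)<tol); l=line(p[k]); 
    a=np.arctan2(*l[1][::-1]); return l,k.sum(),a
y=.02
C=np.array([.5293,.2307]); X=np.array([np.cos(y),np.sin(y)]);Y=np.array([-X[1],X[0]])
R={}
for nm,z,o,ang,lo,hi,tol in [("long out",.028,C+.012*X,y-np.pi/2,.01,.16,.005),("long foot",.004,C,y-np.pi/2,.01,.19,.005),
  ("pin out",.028,C+.012*Y,y+.11-np.pi,.02,.14,.006),("pin in",.028,C,y+.11-np.pi,.02,.14,.006),("right in",.028,C-.22*Y,y-np.pi,.01,.15,.005),("right foot",.004,C-.22*Y,y-np.pi,.01,.15,.005)]:
    try: R[nm]=near(z,o,ang,lo,hi,tol); print(nm,R[nm])
    except Exception as e: print(nm,e)
print("corner(long out,pin out)",inter(R["long out"][0],R["pin out"][0]), "foot x pin in",inter(R["long foot"][0],R["pin in"][0]))
mp=np.zeros_like(m);b=(hsv[...,1]<70)&(hsv[...,2]>110); mp[226:245,400:419]=b[226:245,400:419]; q=np.argwhere(mp)[:,::-1].mean(0);print("pin",mp.sum(),q,ray(c,q,.029))
# bystanders & case from top picture
t=pickle.load(open("top.pkl","rb"));P=cloud(t); f=t["frame"].astype(int)
mc=((P[...,2]>.022)).astype(np.uint8); 
n,lab,st,ce=cv2.connectedComponentsWithStats(mc); k=lab[285,400]
k=lab[230,390]
r=cv2.minAreaRect((ray(t,np.argwhere(lab==k)[:,::-1],.03)[:,:2]*1000).astype(np.float32)); print("case",st[k],r)
```

```text
long out ((array([0.544911  , 0.14772695], dtype=float32), array([ 0.0166954 , -0.99986064], dtype=float32)), np.int64(99), np.float32(-1.5541002))
long foot ((array([0.534016  , 0.13247068], dtype=float32), array([ 0.01839732, -0.9998308 ], dtype=float32)), np.int64(114), np.float32(-1.552398))
pin out ((array([0.44936186, 0.23204571], dtype=float32), array([0.99157697, 0.12951885], dtype=float32)), np.int64(90), np.float32(0.12988374))
pin in ((array([0.45867664, 0.21981165], dtype=float32), array([0.9916414 , 0.12902454], dtype=float32)), np.int64(91), np.float32(0.12938525))
right in ((array([0.41806713, 0.00740149], dtype=float32), array([ 0.999946  , -0.01039069], dtype=float32)), np.int64(21), np.float32(-0.010390881))
right foot ((array([0.47633785, 0.00863505], dtype=float32), array([0.99975234, 0.02225531], dtype=float32)), np.int64(61), np.float32(0.022257142))
corner(long out,pin out) [0.54329824 0.2443156 ] foot x pin in [0.5322328  0.22938219]
pin 26 [408.88461538 234.23076923] [[0.5266284  0.23489107 0.029     ]]
case [ 378  219   66   73 3989] ((476.0025939941406, -244.4556884765625), (153.77037048339844, 134.80821228027344), 8.157645225524902)
```

Emit:
{"method": "send_rows", "body": {
  "rows": [
    {"dx":0,"dy":0,"dz":0,"roll":6.07,"jaw":-1},
    {"dx":0,"dy":0,"dz":0,"roll":6.07,"jaw":-1},
    {"dx":0,"dy":0,"dz":0,"roll":6.06,"jaw":-1},
    {"dx":-34.2,"dy":-14.8,"dz":0,"roll":0,"jaw":-1},
    {"dx":-34.2,"dy":-14.8,"dz":0,"roll":0,"jaw":-1},
    {"dx":-34.2,"dy":-14.8,"dz":0,"roll":0,"jaw":-1},
    {"dx":-34.2,"dy":-14.8,"dz":0,"roll":0,"jaw":-1},
    {"dx":-34.2,"dy":-14.8,"dz":0,"roll":0,"jaw":-1},
    {"dx":-34.2,"dy":-14.8,"dz":10,"roll":0,"jaw":-1},
    {"dx":-34.2,"dy":-14.8,"dz":10,"roll":0,"jaw":-1},
    {"dx":-34.2,"dy":-14.8,"dz":10,"roll":0,"jaw":-1},
    {"dx":-34.2,"dy":-14.8,"dz":10,"roll":0,"jaw":-1}
  ]
}}

```text
time_s: 2.53
ee_pos: [0.4524, -0.1353, 0.2093]
eef_rot: [3.141, 0.0, 2.059]
force: [1.7, -0.8, -0.1]
grip_width: 0.0941
grip_force: 0.0
```

Emit:
{"method": "send_rows", "body": {
  "rows": [
    {"dx":-34,"dy":-14.6,"dz":10,"roll":0,"jaw":-1},
    {"dx":-34,"dy":-14.6,"dz":10,"roll":0,"jaw":-1},
    {"dx":-34,"dy":-14.6,"dz":10,"roll":0,"jaw":-1},
    {"dx":0,"dy":0,"dz":10,"roll":0,"jaw":-0.4},
    {"dx":0,"dy":0,"dz":10,"roll":0,"jaw":-0.4}
  ]
}}

```text
time_s: 2.95
ee_pos: [0.4616, -0.2454, 0.1585]
eef_rot: [-3.141, -0.001, 2.056]
force: [0.7, 0.0, 0.4]
grip_width: 0.0839
grip_force: 0.0
```

Run:
```python
from m import *
import pickle
c=camera("wrist"); o=get_obs(); print(o["ee_pos"],o["eef_rot"],o["force"],o["time_s"],o["qpos"],o["grip_width"])
pickle.dump(c,open("w3.pkl","wb")); cv2.imwrite("pics/w3.png",c["frame"][:,:,::-1])
P=cloud(c); print(proj(c,[[.4612,-.2474,.09],[.5138,-.2198,.048]]))
```

```text
[ 0.4609601  -0.2439646   0.15671247] [-3.13999944 -0.0031956   2.0575465 ] [-0.22634043  0.89848246 -1.55651967] 3.0 [-5.57141836e-01  2.57353298e-01  1.62542619e+00  2.41199081e-04
  1.26237651e+00 -1.04396818e+00] 0.07995303872039057
[[314.76542253 233.72042478]
 [391.99357111 219.9780602 ]]
```

View pics/w3.png

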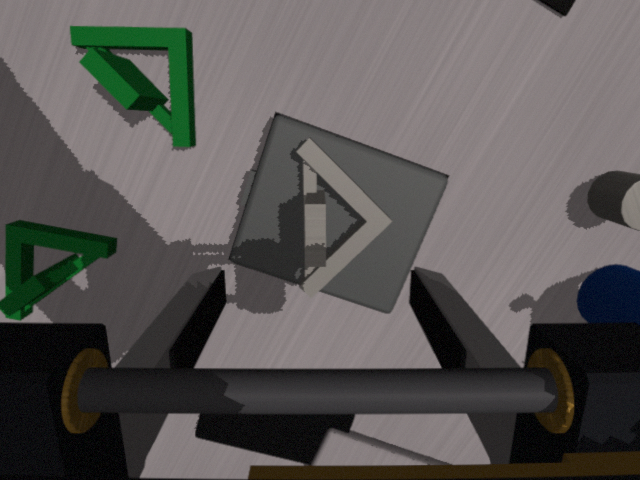

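The fin top is around (315,234) and the heel top around (391,220). Both match the predicted (314.8,233.7) and (392,220) to within about a pixel, so I descend.

Emit:
{"method": "send_rows", "body": {
  "rows": [
    {"dx":0,"dy":0,"dz":15,"roll":0,"jaw":-0.4},
    {"dx":0,"dy":0,"dz":15,"roll":0,"jaw":-0.4},
    {"dx":0,"dy":0,"dz":15,"roll":0,"jaw":-0.4},
    {"dx":0,"dy":0,"dz":15,"roll":0,"jaw":-0.4},
    {"dx":0,"dy":0,"dz":12,"roll":0,"jaw":-0.4},
    {"dx":0,"dy":0,"dz":8,"roll":0,"jaw":-0.4},
    {"dx":0,"dy":0,"dz":0,"roll":0,"jaw":-0.4},
    {"dx":0,"dy":0,"dz":0,"roll":0,"jaw":-0.4},
    {"dx":0,"dy":0,"dz":0,"roll":0,"jaw":-0.4}
  ]
}}

```text
time_s: 3.75
ee_pos: [0.4621, -0.2448, 0.0806]
eef_rot: [3.141, 0.001, 2.059]
force: [0.5, -0.1, 0.1]
grip_width: 0.0658
grip_force: 0.0
```

Emit:
{"method": "send_rows", "body": {
  "rows": [
    {"dx":-1.9,"dy":-2,"dz":8,"roll":0,"jaw":-0.4},
    {"dx":0,"dy":0,"dz":9,"roll":0,"jaw":-0.4},
    {"dx":0,"dy":0,"dz":8.5,"roll":0,"jaw":-0.4},
    {"dx":0,"dy":0,"dz":0,"roll":0,"jaw":-0.4},
    {"dx":0,"dy":0,"dz":0,"roll":0,"jaw":-0.4}
  ]
}}

```text
time_s: 4.17
ee_pos: [0.4604, -0.2475, 0.0534]
eef_rot: [-3.141, -0.001, 2.058]
force: [-0.2, -0.1, -0.6]
grip_width: 0.0656
grip_force: 0.0
```

Emit:
{"method": "send_rows", "body": {
  "force": 50,
  "rows": [
    {"dx":0,"dy":0,"dz":0,"roll":0,"jaw":0.4},
    {"dx":0,"dy":0,"dz":0,"roll":0,"jaw":0.8},
    {"dx":0,"dy":0,"dz":0,"roll":0,"jaw":1},
    {"dx":0,"dy":0,"dz":0,"roll":0,"jaw":1},
    {"dx":0,"dy":0,"dz":0,"roll":0,"jaw":1},
    {"dx":0,"dy":0,"dz":0,"roll":0,"jaw":1},
    {"dx":0,"dy":0,"dz":0,"roll":0,"jaw":1},
    {"dx":0,"dy":0,"dz":0,"roll":0,"jaw":1}
  ]
}}

```text
time_s: 4.83
ee_pos: [0.4608, -0.2477, 0.0542]
eef_rot: [3.142, 0.0, 2.058]
force: [1.2, -0.2, -0.8]
grip_width: 0.0159
grip_force: 0.0
```

Emit:
{"method": "send_rows", "body": {
  "rows": [
    {"dx":0,"dy":0,"dz":0,"roll":0,"jaw":1},
    {"dx":0,"dy":0,"dz":0,"roll":0,"jaw":1},
    {"dx":0,"dy":0,"dz":0,"roll":0,"jaw":1},
    {"dx":0,"dy":0,"dz":0,"roll":0,"jaw":1}
  ]
}}

```text
time_s: 5.17
ee_pos: [0.4608, -0.2477, 0.0542]
eef_rot: [3.142, 0.0, 2.058]
force: [-0.1, -0.8, 0.4]
grip_width: 0.0134
grip_force: 50.0
```

Emit:
{"method": "send_rows", "body": {
  "rows": [
    {"dx":0,"dy":0,"dz":-6,"roll":0,"jaw":1},
    {"dx":0,"dy":0,"dz":-12,"roll":0,"jaw":1},
    {"dx":0,"dy":0,"dz":-16,"roll":0,"jaw":1},
    {"dx":0,"dy":0,"dz":-16,"roll":0,"jaw":1},
    {"dx":10,"dy":5.4,"dz":0,"roll":0,"jaw":1},
    {"dx":20,"dy":11,"dz":0,"roll":0,"jaw":1},
    {"dx":26,"dy":14.2,"dz":0,"roll":0,"jaw":1},
    {"dx":26,"dy":14.2,"dz":0,"roll":0,"jaw":1},
    {"dx":26,"dy":14.2,"dz":0,"roll":0,"jaw":1},
    {"dx":26,"dy":14.2,"dz":0,"roll":0,"jaw":1},
    {"dx":26,"dy":14.2,"dz":0,"roll":0,"jaw":1},
    {"dx":26,"dy":14.2,"dz":0,"roll":0,"jaw":1}
  ]
}}

```text
time_s: 6.17
ee_pos: [0.4626, -0.0337, 0.1035]
eef_rot: [-3.141, -0.001, 2.058]
force: [1.3, -0.9, -1.6]
grip_width: 0.0132
grip_force: 50.0
```

Emit:
{"method": "send_rows", "body": {
  "rows": [
    {"dx":26,"dy":14.2,"dz":0,"roll":0,"jaw":1},
    {"dx":26,"dy":14.2,"dz":0,"roll":0,"jaw":1},
    {"dx":26,"dy":14.2,"dz":0,"roll":0,"jaw":1},
    {"dx":26,"dy":14.2,"dz":0,"roll":0,"jaw":1},
    {"dx":26,"dy":14.2,"dz":0,"roll":0,"jaw":1},
    {"dx":26,"dy":14.2,"dz":0,"roll":0,"jaw":1},
    {"dx":15,"dy":8,"dz":0,"roll":0,"jaw":1},
    {"dx":5,"dy":2,"dz":0,"roll":-6,"jaw":1},
    {"dx":0,"dy":0,"dz":0,"roll":-6,"jaw":1},
    {"dx":0,"dy":0,"dz":0,"roll":-6.1,"jaw":1},
    {"dx":0,"dy":0,"dz":0,"roll":0,"jaw":1},
    {"dx":0,"dy":0,"dz":0,"roll":0,"jaw":1}
  ]
}}

```text
time_s: 7.17
ee_pos: [0.4646, 0.1646, 0.1036]
eef_rot: [-3.141, -0.0, 2.371]
force: [-1.0, -0.3, -1.7]
grip_width: 0.0133
grip_force: 50.0
```

Run:
```python
from m import *
import pickle
c=camera("wrist"); o=get_obs(); print(o["ee_pos"],o["eef_rot"],o["force"],o["moment"],o["time_s"],o["grip_force"],o["grip_width"])
pickle.dump(c,open("w4.pkl","wb")); cv2.imwrite("pics/w4.png",c["frame"][:,:,::-1])
y=o["eef_rot"][2]-np.pi*.75; R=np.array([[np.cos(y),-np.sin(y)],[np.sin(y),np.cos(y)]]); g=o["ee_pos"][:2]; zt=o["ee_pos"][2]-.0242+.018
for p in [(.042,.042),(-.048,.042),(.042,-.048)]: print(proj(c,[*(g+R@p),zt]))
```

```text
[0.46478002 0.16446156 0.10376408] [-3.14112562e+00 -2.86511917e-04  2.37006962e+00] [ 0.16344742  0.01248456 -1.36045251] [-0.0693882   0.02145263 -0.01495464] 7.2167 49.993085861206055 0.01290691443264043
[[428.56887775 261.30794886]]
[[308.51769028 138.76028566]]
[[309.3927826  367.07112874]]
```

View pics/w4.png

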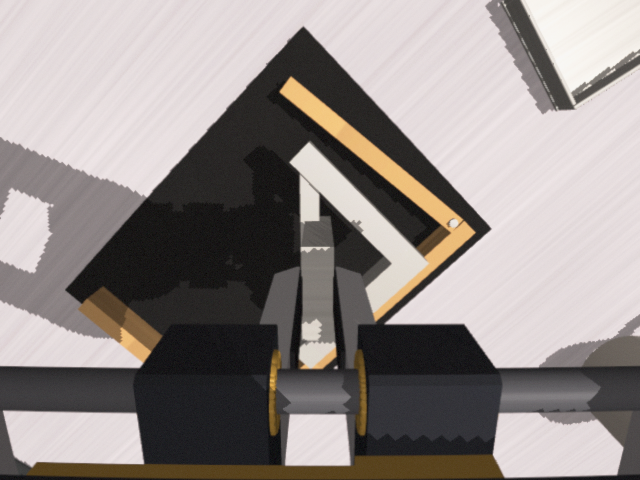

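The square is held with its heel at about (428,262) and arm end at about (308,141), within 3 px of prediction. I'll check its yaw against the frame from this view.

Run:
```python
from m import *
import pickle
c=pickle.load(open("w4.pkl","rb")); zt=.10376-.0242+.018
hsv=cv2.cvtColor(c["frame"],cv2.COLOR_RGB2HSV)
ms=((hsv[...,1]<40)&(hsv[...,2]>150)).astype(np.uint8); ms[:,:285]=0;ms[:,440:]=0; ms[:130]=0; ms[330:]=0
mo=((hsv[...,0]<25)&(hsv[...,1]>70)&(hsv[...,2]>60)).astype(np.uint8); mo[360:]=0
def edge(m,rows,fn,z): 
    q=np.array([[fn(np.flatnonzero(m[v]))+.5,v] for v in rows if m[v].any()],float); l=line(ray(c,q,z)[:,:2]); return l,np.arctan2(*l[1][::-1]),len(q)
a=edge(ms,range(160,250),max,zt); b=edge(ms,range(268,305),max,zt); print("armx",a,"army",b,"heel",inter(a[0],b[0]))
p=edge(mo,range(105,205),max,.028); L=edge(mo,range(240,318),max,.028); print("pin out",p,"long out",L,inter(p[0],L[0]))
```

```text
armx ((array([0.46805155, 0.2059785 ], dtype=float32), array([0.99988014, 0.01548381], dtype=float32)), np.float32(0.015484427), 90) army ((array([0.5236205 , 0.20008866], dtype=float32), array([ 0.7679742, -0.6404808], dtype=float32)), np.float32(-0.69512415), 37) heel [0.515674   0.20671596]
pin out ((array([0.46103016, 0.23317404], dtype=float32), array([0.9916465 , 0.12898497], dtype=float32)), np.float32(0.12934534), 100) long out ((array([0.5445872 , 0.19396822], dtype=float32), array([ 0.01779506, -0.99984163], dtype=float32)), np.float32(-1.5530003), 78) [0.543698   0.24392678]
```

Emit:
{"method": "send_rows", "body": {
  "rows": [
    {"dx":0,"dy":0,"dz":12,"roll":-0.15,"jaw":1},
    {"dx":0,"dy":0,"dz":15,"roll":0,"jaw":1},
    {"dx":0,"dy":0,"dz":15,"roll":0,"jaw":1},
    {"dx":0,"dy":0,"dz":15,"roll":0,"jaw":1},
    {"dx":0,"dy":0,"dz":10,"roll":0,"jaw":1},
    {"dx":0,"dy":0,"dz":4,"roll":0,"jaw":1},
    {"dx":0,"dy":0,"dz":0,"roll":0,"jaw":1},
    {"dx":0,"dy":0,"dz":0,"roll":0,"jaw":1}
  ]
}}

```text
time_s: 7.88
ee_pos: [0.4655, 0.1644, 0.0336]
eef_rot: [3.141, 0.0, 2.375]
force: [-0.2, 0.3, -1.3]
grip_width: 0.0131
grip_force: 50.0
```

Emit:
{"method": "send_rows", "body": {
  "rows": [
    {"dx":-4,"dy":4,"dz":0,"roll":0,"jaw":1},
    {"dx":-5,"dy":5,"dz":0,"roll":0,"jaw":1},
    {"dx":-4,"dy":4,"dz":0,"roll":0,"jaw":1},
    {"dx":-2,"dy":2,"dz":0,"roll":0,"jaw":1},
    {"dx":0,"dy":0,"dz":0,"roll":0,"jaw":1},
    {"dx":0,"dy":0,"dz":0,"roll":0,"jaw":1},
    {"dx":0,"dy":0,"dz":0,"roll":0,"jaw":1}
  ]
}}

```text
time_s: 8.47
ee_pos: [0.4863, 0.1647, 0.0331]
eef_rot: [-3.141, -0.0, 2.376]
force: [0.4, -0.1, -1.3]
grip_width: 0.0136
grip_force: 50.0
```

Emit:
{"method": "send_rows", "body": {
  "rows": [
    {"dx":-1,"dy":1,"dz":0,"roll":0,"jaw":1},
    {"dx":-1,"dy":1,"dz":0,"roll":0,"jaw":1},
    {"dx":-0.5,"dy":0.5,"dz":0,"roll":0,"jaw":1},
    {"dx":0,"dy":0,"dz":0,"roll":0,"jaw":1},
    {"dx":0,"dy":0,"dz":0,"roll":0,"jaw":1}
  ]
}}

```text
time_s: 8.88
ee_pos: [0.4897, 0.1648, 0.0331]
eef_rot: [-3.141, -0.0, 2.376]
force: [-1.9, 0.7, -1.8]
grip_width: 0.0133
grip_force: 50.0
```

Emit:
{"method": "send_rows", "body": {
  "rows": [
    {"dx":-0.4,"dy":0.4,"dz":0,"roll":0,"jaw":1},
    {"dx":0,"dy":0,"dz":0,"roll":0,"jaw":1},
    {"dx":0,"dy":0,"dz":0,"roll":0,"jaw":1}
  ]
}}

```text
time_s: 9.13
ee_pos: [0.4903, 0.1648, 0.0331]
eef_rot: [-3.141, -0.0, 2.376]
force: [-4.1, -0.4, 0.5]
grip_width: 0.0132
grip_force: 50.0
```

Emit:
{"method": "send_rows", "body": {
  "rows": [
    {"dx":-0.4,"dy":0.4,"dz":0,"roll":0,"jaw":1},
    {"dx":0,"dy":0,"dz":0,"roll":0,"jaw":1},
    {"dx":0,"dy":0,"dz":0,"roll":0,"jaw":1}
  ]
}}

```text
time_s: 9.38
ee_pos: [0.4907, 0.1648, 0.0331]
eef_rot: [-3.141, -0.001, 2.376]
force: [-6.7, -1.0, 1.7]
grip_width: 0.0133
grip_force: 50.0
```

Emit:
{"method": "send_rows", "body": {
  "rows": [
    {"dx":0.6,"dy":-0.6,"dz":0,"roll":0,"jaw":1},
    {"dx":1.4,"dy":1.4,"dz":0,"roll":0,"jaw":1},
    {"dx":1.4,"dy":1.4,"dz":0,"roll":0,"jaw":1},
    {"dx":1.4,"dy":1.4,"dz":0,"roll":0,"jaw":1},
    {"dx":1.4,"dy":1.4,"dz":0,"roll":0,"jaw":1},
    {"dx":1.4,"dy":1.4,"dz":0,"roll":0,"jaw":1},
    {"dx":0,"dy":0,"dz":0,"roll":0,"jaw":1}
  ]
}}

```text
time_s: 9.97
ee_pos: [0.49, 0.1751, 0.0331]
eef_rot: [-3.141, -0.0, 2.377]
force: [-2.4, -1.2, -1.9]
grip_width: 0.0135
grip_force: 50.0
```

Emit:
{"method": "send_rows", "body": {
  "rows": [
    {"dx":1,"dy":1,"dz":0,"roll":0,"jaw":1},
    {"dx":1,"dy":1,"dz":0,"roll":0,"jaw":1},
    {"dx":1,"dy":1,"dz":0,"roll":0,"jaw":1},
    {"dx":1,"dy":1,"dz":0,"roll":0,"jaw":1},
    {"dx":0,"dy":0,"dz":0,"roll":0,"jaw":1}
  ]
}}

```text
time_s: 10.38
ee_pos: [0.4899, 0.1803, 0.0331]
eef_rot: [-3.141, 0.0, 2.377]
force: [-3.5, -4.9, -0.4]
grip_width: 0.0131
grip_force: 50.1
```

Emit:
{"method": "send_rows", "body": {
  "rows": [
    {"dx":0.7,"dy":0.7,"dz":0,"roll":0,"jaw":1},
    {"dx":0.7,"dy":0.7,"dz":0,"roll":0,"jaw":1},
    {"dx":0.7,"dy":0.7,"dz":0,"roll":0,"jaw":1},
    {"dx":0,"dy":0,"dz":0,"roll":0,"jaw":1},
    {"dx":0,"dy":0,"dz":0,"roll":0,"jaw":1}
  ]
}}

```text
time_s: 10.8
ee_pos: [0.4898, 0.1831, 0.0331]
eef_rot: [-3.141, 0.0, 2.377]
force: [-3.5, -4.3, -1.2]
grip_width: 0.0133
grip_force: 50.1
```

Emit:
{"method": "send_rows", "body": {
  "rows": [
    {"dx":0.5,"dy":0.5,"dz":0,"roll":0,"jaw":1},
    {"dx":0.5,"dy":0.5,"dz":0,"roll":0,"jaw":1},
    {"dx":0,"dy":0,"dz":0,"roll":0,"jaw":1},
    {"dx":0,"dy":0,"dz":0,"roll":0,"jaw":1}
  ]
}}

```text
time_s: 11.13
ee_pos: [0.4897, 0.1845, 0.0331]
eef_rot: [-3.141, 0.0, 2.376]
force: [-4.6, -4.1, -0.8]
grip_width: 0.0128
grip_force: 50.1
```

Emit:
{"method": "send_rows", "body": {
  "rows": [
    {"dx":0.4,"dy":0.4,"dz":0,"roll":0,"jaw":1},
    {"dx":0,"dy":0,"dz":0,"roll":0,"jaw":1},
    {"dx":0,"dy":0,"dz":0,"roll":0,"jaw":1}
  ]
}}

```text
time_s: 11.38
ee_pos: [0.4897, 0.1851, 0.0331]
eef_rot: [-3.141, 0.0, 2.376]
force: [-3.4, -3.7, -0.4]
grip_width: 0.0134
grip_force: 50.1
```

Emit:
{"method": "send_rows", "body": {
  "rows": [
    {"dx":0.4,"dy":0.4,"dz":0,"roll":0,"jaw":1},
    {"dx":0.4,"dy":0.4,"dz":0,"roll":0,"jaw":1},
    {"dx":0,"dy":0,"dz":0,"roll":0,"jaw":1},
    {"dx":0,"dy":0,"dz":0,"roll":0,"jaw":1}
  ]
}}

```text
time_s: 11.72
ee_pos: [0.4897, 0.1862, 0.0331]
eef_rot: [-3.141, 0.0, 2.376]
force: [-4.2, -5.0, -0.1]
grip_width: 0.0131
grip_force: 50.1
```

Emit:
{"method": "send_rows", "body": {
  "rows": [
    {"dx":0.4,"dy":0.4,"dz":0,"roll":0,"jaw":1},
    {"dx":0,"dy":0,"dz":0,"roll":0,"jaw":1},
    {"dx":0,"dy":0,"dz":0,"roll":0,"jaw":1}
  ]
}}

```text
time_s: 11.97
ee_pos: [0.4897, 0.1868, 0.0331]
eef_rot: [-3.141, 0.0, 2.376]
force: [-5.2, -4.0, -0.4]
grip_width: 0.0134
grip_force: 50.1
```

Emit:
{"method": "send_rows", "body": {
  "rows": [
    {"dx":0.4,"dy":0.4,"dz":0,"roll":0,"jaw":1},
    {"dx":0,"dy":0,"dz":0,"roll":0,"jaw":1},
    {"dx":0,"dy":0,"dz":0,"roll":0,"jaw":1}
  ]
}}

```text
time_s: 12.22
ee_pos: [0.4896, 0.1873, 0.0331]
eef_rot: [-3.141, 0.0, 2.377]
force: [-4.7, -4.8, -0.4]
grip_width: 0.0134
grip_force: 50.1
```

Emit:
{"method": "send_rows", "body": {
  "rows": [
    {"dx":0.4,"dy":0.4,"dz":0,"roll":0,"jaw":1},
    {"dx":0,"dy":0,"dz":0,"roll":0,"jaw":1},
    {"dx":0,"dy":0,"dz":0,"roll":0,"jaw":1}
  ]
}}

```text
time_s: 12.47
ee_pos: [0.4896, 0.1879, 0.0331]
eef_rot: [-3.141, 0.0, 2.376]
force: [-3.6, -4.3, -1.7]
grip_width: 0.0132
grip_force: 50.1
```

Emit:
{"method": "send_rows", "body": {
  "rows": [
    {"dx":0.4,"dy":0.4,"dz":0,"roll":0,"jaw":1},
    {"dx":0,"dy":0,"dz":0,"roll":0,"jaw":1},
    {"dx":0,"dy":0,"dz":0,"roll":0,"jaw":1}
  ]
}}

```text
time_s: 12.72
ee_pos: [0.4896, 0.1884, 0.0331]
eef_rot: [-3.141, 0.0, 2.377]
force: [-4.2, -5.3, -1.2]
grip_width: 0.0134
grip_force: 50.1
```

Emit:
{"method": "send_rows", "body": {
  "rows": [
    {"dx":0.3,"dy":0.3,"dz":0,"roll":0,"jaw":1},
    {"dx":0,"dy":0,"dz":0,"roll":0,"jaw":1},
    {"dx":0,"dy":0,"dz":0,"roll":0,"jaw":1}
  ]
}}

```text
time_s: 12.97
ee_pos: [0.4896, 0.1886, 0.0331]
eef_rot: [-3.14, 0.0, 2.376]
force: [-5.3, -6.7, 0.9]
grip_width: 0.0136
grip_force: 50.1
```

Emit:
{"method": "send_rows", "body": {
  "rows": [
    {"dx":0.3,"dy":0.3,"dz":0,"roll":0,"jaw":1},
    {"dx":0,"dy":0,"dz":0,"roll":0,"jaw":1},
    {"dx":0,"dy":0,"dz":0,"roll":0,"jaw":1}
  ]
}}

```text
time_s: 13.22
ee_pos: [0.4896, 0.1889, 0.0331]
eef_rot: [-3.14, 0.0, 2.376]
force: [-5.0, -8.2, 0.9]
grip_width: 0.013
grip_force: 50.1
```

Emit:
{"method": "send_rows", "body": {
  "rows": [
    {"dx":0,"dy":0.6,"dz":0,"roll":0,"jaw":1},
    {"dx":0,"dy":0,"dz":0,"roll":0,"jaw":1},
    {"dx":0,"dy":0,"dz":0,"roll":0,"jaw":1}
  ]
}}

```text
time_s: 13.47
ee_pos: [0.4898, 0.1892, 0.0331]
eef_rot: [-3.14, 0.0, 2.376]
force: [-5.8, -8.2, -0.1]
grip_width: 0.0136
grip_force: 50.2
```

Run:
```python
from m import *
import pickle
c=camera("wrist"); o=get_obs(); print(o["ee_pos"],o["eef_rot"],o["force"],o["moment"],o["time_s"])
pickle.dump(c,open("w5.pkl","wb")); cv2.imwrite("pics/w5.png",cv2.resize(c["frame"][60:360,230:530,::-1],(600,600),interpolation=cv2.INTER_CUBIC))
hsv=cv2.cvtColor(c["frame"],cv2.COLOR_RGB2HSV)
mo=((hsv[...,0]<25)&(hsv[...,1]>70)&(hsv[...,2]>60)).astype(np.uint8); mo[360:]=0
def edge(m,rows,fn,z): 
    q=np.array([[fn(np.flatnonzero(m[v]))+.5,v] for v in rows if m[v].any()],float); l=line(ray(c,q,z)[:,:2]); return l,np.arctan2(*l[1][::-1]),len(q)
k=cv2.findContours(mo,cv2.RETR_EXTERNAL,cv2.CHAIN_APPROX_NONE)[0]; k=max(k,key=len); print(k.reshape(-1,2).min(0),k.reshape(-1,2).max(0))
tip=k.reshape(-1,2)[k.reshape(-1,2)[:,0].argmax()]; e=k.reshape(-1,2)[k.reshape(-1,2)[:,1].argmin()]; print(tip,e)
p=edge(mo,range(e[1]+12,tip[1]-12),max,.028); L=edge(mo,range(tip[1]+12,min(tip[1]+90,350)),max,.028); print(p,L,"panel",p[1]-(L[1]+np.pi/2))
```

```text
[0.48985544 0.18920662 0.03305463] [-3.13973041e+00  3.05969825e-04  2.37640141e+00] [-5.0695597  -8.17663766  0.64829026] [-1.93681672  1.28985941 -0.0144803 ] 13.5167
[217  31] [460 324]
[460 265] [234  31]
((array([0.45940614, 0.2416707 ], dtype=float32), array([0.99979115, 0.02043675], dtype=float32)), np.float32(0.020438176), 210) ((array([0.48771766, 0.1406003 ], dtype=float32), array([0.6196095 , 0.78491026], dtype=float32)), np.float32(0.90255135), 70) panel -2.4529095
```

View pics/w5.png

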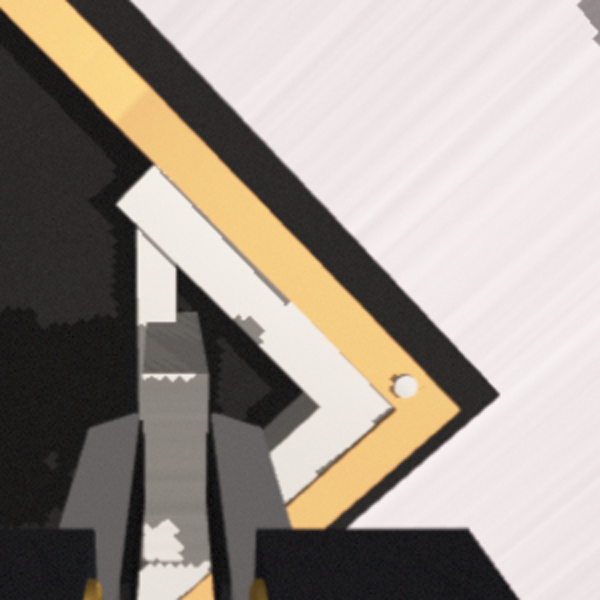

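The square is in the corner and flush with both sides: heel near (393,410) in the crop, and the panel edge angle matches the frame to about 0.003 rad. I'll bring both pushes to about 9–10 N and hold.

Emit:
{"method": "send_rows", "body": {
  "rows": [
    {"dx":-0.2,"dy":0.4,"dz":0,"roll":0,"jaw":1},
    {"dx":-0.3,"dy":0.5,"dz":0,"roll":0,"jaw":1},
    {"dx":0,"dy":0,"dz":0,"roll":0,"jaw":1},
    {"dx":0,"dy":0,"dz":0,"roll":0,"jaw":1}
  ]
}}

```text
time_s: 13.85
ee_pos: [0.4905, 0.1894, 0.033]
eef_rot: [-3.139, -0.0, 2.376]
force: [-7.4, -8.7, 1.7]
grip_width: 0.0133
grip_force: 50.2
```

Emit:
{"method": "send_rows", "body": {
  "rows": [
    {"dx":-0.2,"dy":0.7,"dz":0,"roll":0,"jaw":1},
    {"dx":0,"dy":0,"dz":0,"roll":0,"jaw":1},
    {"dx":0,"dy":0,"dz":0,"roll":0,"jaw":1},
    {"dx":0,"dy":0,"dz":0,"roll":0,"jaw":1}
  ]
}}

```text
time_s: 14.18
ee_pos: [0.4908, 0.1897, 0.033]
eef_rot: [-3.138, -0.0, 2.376]
force: [-9.9, -9.5, 4.1]
grip_width: 0.0132
grip_force: 50.2
```

Emit:
{"method": "send_rows", "body": {
  "rows": [
    {"dx":0,"dy":0.3,"dz":0,"roll":0,"jaw":1},
    {"dx":0,"dy":0,"dz":0,"roll":0,"jaw":1},
    {"dx":0,"dy":0,"dz":0,"roll":0,"jaw":1},
    {"dx":0,"dy":0,"dz":0,"roll":0,"jaw":1},
    {"dx":0,"dy":0,"dz":0,"roll":0,"jaw":1},
    {"dx":0,"dy":0,"dz":0,"roll":0,"jaw":1},
    {"dx":0,"dy":0,"dz":0,"roll":0,"jaw":1},
    {"dx":0,"dy":0,"dz":0,"roll":0,"jaw":1},
    {"dx":0,"dy":0,"dz":0,"roll":0,"jaw":1},
    {"dx":0,"dy":0,"dz":0,"roll":0,"jaw":1},
    {"dx":0,"dy":0,"dz":0,"roll":0,"jaw":1},
    {"dx":0,"dy":0,"dz":0,"roll":0,"jaw":1}
  ]
}}

```text
time_s: 15.18
ee_pos: [0.4909, 0.1897, 0.033]
eef_rot: [-3.138, -0.001, 2.376]
force: [-10.9, -10.7, 3.7]
grip_width: 0.0132
grip_force: 50.3
```

Emit:
{"method": "send_rows", "body": {
  "rows": [
    {"dx":0,"dy":0,"dz":0,"roll":0,"jaw":1},
    {"dx":0,"dy":0,"dz":0,"roll":0,"jaw":1},
    {"dx":0,"dy":0,"dz":0,"roll":0,"jaw":1},
    {"dx":0,"dy":0,"dz":0,"roll":0,"jaw":1},
    {"dx":0,"dy":0,"dz":0,"roll":0,"jaw":1},
    {"dx":0,"dy":0,"dz":0,"roll":0,"jaw":1},
    {"dx":0,"dy":0,"dz":0,"roll":0,"jaw":1},
    {"dx":0,"dy":0,"dz":0,"roll":0,"jaw":1}
  ]
}}

```text
time_s: 15.85
ee_pos: [0.4909, 0.1897, 0.033]
eef_rot: [-3.138, -0.001, 2.376]
force: [-10.0, -9.6, 4.7]
grip_width: 0.013
grip_force: 50.3
```

Run:
```python
from h import *
o=get_obs(); print(o["ee_pos"],o["eef_rot"],o["force"],o["moment"])
```

```text
[0.49089841 0.1897392  0.03295228] [-3.13786631e+00 -5.52136383e-04  2.37637132e+00] [-9.98348462 -9.62137952  4.71730794] [-2.41669828  2.36020199 -0.0611932 ]
```

Held for well over a second at about 10 N each way. Now I back off along the diagonal and lift.

Emit:
{"method": "send_rows", "body": {
  "rows": [
    {"dx":0,"dy":-0.8,"dz":0,"roll":0,"jaw":1},
    {"dx":0,"dy":-0.8,"dz":0,"roll":0,"jaw":1},
    {"dx":0,"dy":-1,"dz":0,"roll":0,"jaw":1},
    {"dx":0,"dy":-1.5,"dz":0,"roll":0,"jaw":1},
    {"dx":0,"dy":-3,"dz":0,"roll":0,"jaw":1},
    {"dx":0,"dy":-5,"dz":0,"roll":0,"jaw":1},
    {"dx":0,"dy":-6,"dz":0,"roll":0,"jaw":1},
    {"dx":0,"dy":-6,"dz":0,"roll":0,"jaw":1},
    {"dx":0,"dy":-4,"dz":0,"roll":0,"jaw":1},
    {"dx":0,"dy":0,"dz":0,"roll":0,"jaw":1},
    {"dx":0,"dy":0,"dz":0,"roll":0,"jaw":1}
  ]
}}

```text
time_s: 16.77
ee_pos: [0.4726, 0.1705, 0.0334]
eef_rot: [3.141, 0.0, 2.376]
force: [0.6, 0.4, -1.9]
grip_width: 0.0132
grip_force: 50.0
```

Emit:
{"method": "send_rows", "body": {
  "rows": [
    {"dx":0,"dy":0,"dz":-8,"roll":0,"jaw":1},
    {"dx":0,"dy":0,"dz":-14,"roll":0,"jaw":1},
    {"dx":0,"dy":0,"dz":-16,"roll":0,"jaw":1},
    {"dx":0,"dy":0,"dz":-16,"roll":0,"jaw":1},
    {"dx":0,"dy":0,"dz":-12,"roll":0,"jaw":1},
    {"dx":0,"dy":0,"dz":-5,"roll":0,"jaw":1},
    {"dx":0,"dy":0,"dz":0,"roll":0,"jaw":1},
    {"dx":0,"dy":0,"dz":0,"roll":0,"jaw":1}
  ]
}}

```text
time_s: 17.43
ee_pos: [0.4725, 0.1707, 0.1039]
eef_rot: [-3.142, -0.0, 2.376]
force: [-0.1, 0.7, -1.4]
grip_width: 0.013
grip_force: 50.0
```

Run:
```python
from m import *
import pickle
c=camera("wrist"); o=get_obs(); print(o["ee_pos"],o["eef_rot"],o["force"],o["time_s"])
pickle.dump(c,open("w6.pkl","wb")); cv2.imwrite("pics/w6.png",c["frame"][:,:,::-1])
hsv=cv2.cvtColor(c["frame"],cv2.COLOR_RGB2HSV)
mo=((hsv[...,0]<25)&(hsv[...,1]>70)&(hsv[...,2]>60)).astype(np.uint8); mo[360:]=0
def edge(m,rows,fn,z): 
    q=np.array([[fn(np.flatnonzero(m[v]))+.5,v] for v in rows if m[v].any()],float); l=line(ray(c,q,z)[:,:2]); return l,np.arctan2(*l[1][::-1]),len(q)
k=max(cv2.findContours(mo,cv2.RETR_EXTERNAL,cv2.CHAIN_APPROX_NONE)[0],key=len).reshape(-1,2)
tip=k[k[:,0].argmax()]; e=k[k[:,1].argmin()]; print(tip,e)
p=edge(mo,range(e[1]+12,tip[1]-12),max,.028); L=edge(mo,range(tip[1]+12,318),max,.028); print(p,L,"panel",p[1]-(abs(L[1])*np.sign(L[1])+np.pi/2))
```

```text
[0.47223883 0.17059678 0.10352031] [-3.14080998e+00 -4.47244612e-04  2.37654181e+00] [ 0.3328689   0.18693124 -1.9228239 ] 17.4833
[462 231] [295  53]
((array([0.4466441 , 0.24093975], dtype=float32), array([0.9998753 , 0.01579029], dtype=float32)), np.float32(0.015790949), 154) ((array([0.45658386, 0.0949657 ], dtype=float32), array([0.5734335, 0.8192521], dtype=float32)), np.float32(0.9601056), 53) panel -2.515111
```

The panel stays square, about −0.002 rad from 0. Next I carry the square back to the case.

Emit:
{"method": "send_rows", "body": {
  "rows": [
    {"dx":0,"dy":0,"dz":0,"roll":6.1,"jaw":1},
    {"dx":0,"dy":0,"dz":0,"roll":6.1,"jaw":1},
    {"dx":0,"dy":0,"dz":0,"roll":6.1,"jaw":1},
    {"dx":-10,"dy":-5.6,"dz":0,"roll":0,"jaw":1},
    {"dx":-20,"dy":-11.2,"dz":0,"roll":0,"jaw":1},
    {"dx":-26,"dy":-14.5,"dz":0,"roll":0,"jaw":1},
    {"dx":-26,"dy":-14.5,"dz":0,"roll":0,"jaw":1},
    {"dx":-26,"dy":-14.5,"dz":0,"roll":0,"jaw":1},
    {"dx":-26,"dy":-14.5,"dz":0,"roll":0,"jaw":1},
    {"dx":-26,"dy":-14.5,"dz":0,"roll":0,"jaw":1},
    {"dx":-26,"dy":-14.5,"dz":0,"roll":0,"jaw":1},
    {"dx":-26,"dy":-14.5,"dz":0,"roll":0,"jaw":1}
  ]
}}

```text
time_s: 18.48
ee_pos: [0.4662, -0.074, 0.1036]
eef_rot: [-3.141, -0.001, 2.061]
force: [0.4, -0.7, -1.4]
grip_width: 0.0134
grip_force: 50.0
```

Emit:
{"method": "send_rows", "body": {
  "rows": [
    {"dx":-26,"dy":-14.5,"dz":0,"roll":0,"jaw":1},
    {"dx":-26,"dy":-14.5,"dz":0,"roll":0,"jaw":1},
    {"dx":-26,"dy":-14.5,"dz":0,"roll":0,"jaw":1},
    {"dx":-26,"dy":-14.5,"dz":0,"roll":0,"jaw":1},
    {"dx":-26,"dy":-14.5,"dz":0,"roll":0,"jaw":1},
    {"dx":-15,"dy":-8.4,"dz":0,"roll":0,"jaw":1},
    {"dx":-8,"dy":-4.7,"dz":0,"roll":0,"jaw":1},
    {"dx":0,"dy":0,"dz":0,"roll":0,"jaw":1},
    {"dx":0,"dy":0,"dz":0,"roll":0,"jaw":1},
    {"dx":0,"dy":0,"dz":0,"roll":0,"jaw":1}
  ]
}}

```text
time_s: 19.32
ee_pos: [0.4627, -0.2464, 0.104]
eef_rot: [-3.141, -0.001, 2.059]
force: [0.1, 0.1, -1.7]
grip_width: 0.0136
grip_force: 50.0
```

Down 49 mm, leaving about 1 mm, then small steps until contact.

Emit:
{"method": "send_rows", "body": {
  "rows": [
    {"dx":0,"dy":0,"dz":10,"roll":0,"jaw":1},
    {"dx":0,"dy":0,"dz":14,"roll":0,"jaw":1},
    {"dx":0,"dy":0,"dz":12,"roll":0,"jaw":1},
    {"dx":0,"dy":0,"dz":8,"roll":0,"jaw":1},
    {"dx":0,"dy":0,"dz":3,"roll":0,"jaw":1},
    {"dx":0,"dy":0,"dz":1.5,"roll":0,"jaw":1},
    {"dx":0,"dy":0,"dz":0,"roll":0,"jaw":1},
    {"dx":0,"dy":0,"dz":0,"roll":0,"jaw":1}
  ]
}}

```text
time_s: 19.98
ee_pos: [0.4631, -0.2474, 0.0561]
eef_rot: [3.141, 0.001, 2.057]
force: [-0.7, 0.1, -1.4]
grip_width: 0.013
grip_force: 50.0
```

Emit:
{"method": "send_rows", "body": {
  "rows": [
    {"dx":0,"dy":0,"dz":0.5,"roll":0,"jaw":1},
    {"dx":0,"dy":0,"dz":0,"roll":0,"jaw":1},
    {"dx":0,"dy":0,"dz":0,"roll":0,"jaw":1}
  ]
}}

```text
time_s: 20.23
ee_pos: [0.4629, -0.2475, 0.0554]
eef_rot: [3.141, 0.0, 2.057]
force: [-0.8, -0.3, -1.2]
grip_width: 0.0131
grip_force: 50.0
```

Emit:
{"method": "send_rows", "body": {
  "rows": [
    {"dx":0,"dy":0,"dz":0.5,"roll":0,"jaw":1},
    {"dx":0,"dy":0,"dz":0,"roll":0,"jaw":1},
    {"dx":0,"dy":0,"dz":0.4,"roll":0,"jaw":1},
    {"dx":0,"dy":0,"dz":0,"roll":0,"jaw":1},
    {"dx":0,"dy":0,"dz":0,"roll":0,"jaw":1}
  ]
}}

```text
time_s: 20.65
ee_pos: [0.4628, -0.2474, 0.0542]
eef_rot: [-3.142, -0.0, 2.057]
force: [-0.2, 0.6, -1.3]
grip_width: 0.0132
grip_force: 50.0
```

Emit:
{"method": "send_rows", "body": {
  "rows": [
    {"dx":0,"dy":0,"dz":0.3,"roll":0,"jaw":1},
    {"dx":0,"dy":0,"dz":0,"roll":0,"jaw":1},
    {"dx":0,"dy":0,"dz":0,"roll":0,"jaw":1}
  ]
}}

```text
time_s: 20.9
ee_pos: [0.4629, -0.2474, 0.0542]
eef_rot: [3.141, 0.0, 2.057]
force: [-0.7, 1.8, 1.6]
grip_width: 0.0134
grip_force: 50.0
```

Emit:
{"method": "send_rows", "body": {
  "rows": [
    {"dx":0,"dy":0,"dz":0,"roll":0,"jaw":0.6},
    {"dx":0,"dy":0,"dz":0,"roll":0,"jaw":0.5},
    {"dx":0,"dy":0,"dz":0,"roll":0,"jaw":0.3},
    {"dx":0,"dy":0,"dz":0,"roll":0,"jaw":0.1},
    {"dx":0,"dy":0,"dz":0,"roll":0,"jaw":-0.1},
    {"dx":0,"dy":0,"dz":0,"roll":0,"jaw":-0.2},
    {"dx":0,"dy":0,"dz":0,"roll":0,"jaw":-0.2},
    {"dx":0,"dy":0,"dz":0,"roll":0,"jaw":-0.2},
    {"dx":0,"dy":0,"dz":0,"roll":0,"jaw":-0.2},
    {"dx":0,"dy":0,"dz":0,"roll":0,"jaw":-0.2}
  ]
}}

```text
time_s: 21.73
ee_pos: [0.4628, -0.2473, 0.0539]
eef_rot: [-3.142, -0.0, 2.057]
force: [0.6, -0.2, 0.2]
grip_width: 0.0566
grip_force: 0.0
```

Emit:
{"method": "send_rows", "body": {
  "rows": [
    {"dx":0,"dy":0,"dz":-6,"roll":0,"jaw":-0.2},
    {"dx":0,"dy":0,"dz":-12,"roll":0,"jaw":-0.2},
    {"dx":0,"dy":0,"dz":-20,"roll":0,"jaw":-0.2},
    {"dx":0,"dy":0,"dz":-25,"roll":0,"jaw":-0.2},
    {"dx":0,"dy":0,"dz":-25,"roll":0,"jaw":-0.2},
    {"dx":0,"dy":0,"dz":-20,"roll":0,"jaw":-0.2},
    {"dx":0,"dy":0,"dz":0,"roll":0,"jaw":-0.2},
    {"dx":0,"dy":0,"dz":0,"roll":0,"jaw":-0.2}
  ]
}}

```text
time_s: 22.4
ee_pos: [0.4631, -0.2475, 0.1628]
eef_rot: [3.141, 0.002, 2.057]
force: [0.1, 0.1, -0.1]
grip_width: 0.0565
grip_force: 0.0
```

Run:
```python
from m import *
o=get_obs(); print(o["ee_pos"],o["force"],o["grip_width"],o["time_s"])
c=camera("wrist"); s=camera("side")
a=cv2.resize(c["frame"],(400,300)); b=cv2.resize(s["frame"][180:420,200:520],(400,300))
cv2.imwrite("pics/fin.png",np.hstack([a,b])[:,:,::-1])
print(proj(c,[[.4629,-.2474,.09],[.476,-.2445,.03]])*400/640)
```

```text
[ 0.46310623 -0.24753619  0.16284745] [ 0.0580587   0.13619271 -0.09715042] 0.05649410918955746 22.4
[[197.69173054 143.26789845]
 [207.55970484 134.54750587]]
```

View pics/fin.png

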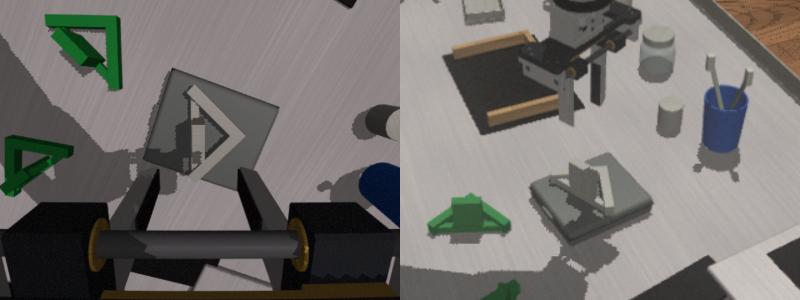

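The square lies flat on the case, with its fin at (197,143) in the left view, and nothing else has moved. The gripper is clear above it, so I'm handing in.

```bash
python3 -c "
from station import *
print(hand_in())"
```

```text
the job is handed in; nothing more can be done
None
```

I pressed the square flush into the pinned corner and held it at about 10 N each way for over 1.5 s. The pinned side then measured within about 0.003 rad of square, and I laid the square flat on the case, let go and handed in at about 22.5 s of the 69 s allowed.

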